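Lock the pepper mill's grinding head with its hex key

ROBOT

A 7-joint arm with a two-finger parallel gripper is mounted at the origin on the work surface. World frame = base frame: x ahead of the robot, y to its left, z up, the work surface at z = 0. Lengths are in m, angles in degrees, forces in N, time in s.
With the tool pointing down it reaches from about 0.4 to 0.9 m from the base axis. Payload 5.5 kg.
Tool frame: the origin (TCP) lies midway between the tips of the shut fingers; the grasp point (between the pads) lies 19 mm behind it; z points along the fingers, y is the line along which they close (so a half turn about z gives the same grasp; the last joint's range is limited). The gripper opens to 85 mm and grips with 20 to 120 N. Pads are 22 mm wide; open, the fingers measure 114 mm over their backs; the gripper's body (76 mm by 85 mm) begins 54 mm behind the grasp point. The pads swing forward as they close: fully open they stand 13 mm farther back than shut.
Start: joints at [-49.091, 28.699, -24.465, 88.831, 12.651, 65.22, -12.049], TCP at [0.283, 0.585, 0.231] pointing down, gripper open.
Joint ranges: [-164.97, 164.97], [-17.58, 116.51], [-87.97, 89.64], [11.32, 138.91], [-80.73, 260.73], [10.89, 115.49], [-147.41, 147.41]. Speed limits (degrees/s): [147.25, 147.25, 180, 180, 180, 180, 180].

INTERFACE

Orientations are given as a 3x3 rotation matrix whose columns are the frame's x, y, z axes.
In Python, from plant import sensors, camera, bot, masks_of, spot_point gives the robot as it stands. The module is installed in compiled form; this text tells all that it offers.
- The arm moves only by the tool step_arm, never from a script. Its arguments are lists of equal length, an entry for each row: "delta_pos": the shift along the tool's x, y, z in cm, a list of three; "twist": the turn about the tool's z in degrees; "claw": the finger opening in cm, from 0 to 8.54. A call has 1 to 10 rows; each row shifts and turns the commanded pose from where the row before left it, along the tool's axes as they then stand; what a row does not reach is not made up. A row lasts 1/10 s, in which the tool goes at most 50 mm and 8.59 degrees, less where a joint would pass 70% of its speed; a pose out of reach is approached as far as the arm can. A call is refused whole if a number of a shift passes 5 or a number of a turn 8.59, either way. A call with a gripper value outside its range is refused whole. The fingers move at their own pace and stop on an object; the grip force is fixed at half the most. Time passes only in rows, so rows that do not move let the fingers close. It gives the time, the measured TCP pose, the force, the opening and the grip force at its end, in the units of the state.
- sensors.observe(): the state, without advancing time (a new reading comes with each control period).
- camera(name): name is "scene" or "top"; returns a dict with "frame" (400x640x3 uint8, red, green, blue), "camera_matrix" (3x3 intrinsics, pixels), "cam_to_world" (4x4, takes a point from camera to world coordinates). Camera axes: x right, y down, z forward; pixel columns grow to the right and rows downward; lengths in m; the calibration is good to about 2 mm. A picture is of the moment at which its call begins. There is no depth.
- bot.hand_in(): hands the job in; it is judged then, once.
Trained networks look in the newest picture that a camera, given by its name, has taken for a name from the list of things; names that differ only in an ending like _2 or _b are one class to them, and where a whole thing is asked for, a point or a joint stands for the part that bears it (a point fixed in the world has none). Each returns a list of dicts, best first, with "conf" (0 to 1); they miss things now and then, are a little off and sometimes report something else, mostly with a low value. They report only what shows in the picture. A call takes as long as a camera call. They do not tell look-alikes from the thing itself.
- masks_of(camera, target): "pixels" (400x640 bool, what is visible of it) and "bbox" ([left, top, right, bottom] in pixels, round what is visible of it).
- spot_point(camera, target): "position" ([row, column] in pixels: a listed point, or the origin of a listed thing).
The state is a dict: "time_s": time; "q": joint angles; "joint_velocities": joint speeds; "joint_efforts": joint torques, N m; "position": TCP position; "ee_rot": TCP orientation; "ft_force": force on the tool from outside, world axes, zero at the start; "torque": the same for the moment, N m; "width": finger opening in m; "grip_force": force on a finger pad.
Only numpy, scipy, OpenCV 4.12 (cv2) and the standard library are available. Lean on these libraries where they do the work, as an engineer would, in place of code of your own. Each camera call takes 0.05 s, during which the arm holds its last target. There are 200 camera calls.

TASK

The pepper mill stands upside down in its wooden rest. Take the T-handled hex key from its block, push it fully home in the recessed hex socket of the mill's lock screw pressing only lightly until it drops in, and only then turn it clockwise (seen from above) until the screw comes up firm at its stop, without wrenching it. Let go and leave the key standing upright, still fully home in the tightened screw, and leave the other kitchen things alone.

Things in the scene. Friction and masses are not known exactly. Their poses are not given: they have to be found in the camera images.
- key: Loose steel T-handled hex key, about 150 g, 101 mm tall, standing upright in its block. Origin: centre of its foot; z up the shaft. Hex end up to 25 mm, round shaft 12 mm thick to 75 mm, then a flat T-bar from 75 to 101 mm (centre 88 mm), 64 mm long along key x, 16 mm thick along key y: pinch it across y from above.
- key_tip (a point): Centre of the key's foot, same point and axes as key. The hex end is 20 mm across flats (23 mm over corners), 25 mm long, unchamfered; two of its flats face key +x and -x.
- key_block: Fixed light-wood block 70 x 70 x 35 mm, origin at the centre of its underside; the key stands in a round hole 27 mm wide and 27 mm deep in its top.
- mill: Chrome pepper mill upside down in a square wooden rest (90 x 90 x 45 mm), fixed to the counter; origin at the centre of the rest's underside, z up. The mill's top is 69 mm across and 134 mm above the counter. In it a conical dish (40 mm wide at the lip, 24.4 mm at its foot, 8 mm deep), then a round bore 24.4 mm wide and 4 mm deep lead to the screw head with the hex socket.
- mouth (a point): On the mill's axis at the socket's mouth (screw head face), 122 mm above the counter; a key of the wrong phase rests here. How the socket's flats stand varies and NO reading gives it (not the mill's yaw, nor the screw's joint): find it by eye or by feel, resting the foot on the head at 4 to 8 N (35 N harms it) and turning until it drops in (repeats every 60 degrees).
- seat (a point): On the mill's axis at the floor of the hex socket, 106 mm above the counter: the key's foot is here when fully home. The socket is 20.7 mm across flats (0.35 mm play each side, about 0.06 rad of slack each way) and 16 mm deep. Axes as the mill's.
- screw (a joint): Turn of the lock screw in rad, growing clockwise seen from above; it starts somewhere between 0 and 0.25 and meets a firm stop at 1.0 (0 is a stop too). It takes about 0.25 N m to turn and stays where it is left; at the stop 0.4 to 0.6 N m is firm enough and 1 N m wrenches it.
- garlic_pot: White ceramic lidded garlic pot, 84 mm across, 100 mm tall, origin under its centre; a bystander.
- pan: Small dark-steel paella pan, 240 mm across, 42 mm high, two side handles, origin under its centre; a bystander.
- salt_mill: Slim dark-wood salt mill, upright, 60 mm across, 142 mm tall, origin under its centre; a bystander.
- sieve: Stainless sieve, bowl 140 mm across, 50 mm high, straight handle, origin under the bowl's centre; a bystander.
Not all that is in view belongs to the job. Leave any red or turquoise look-alike of the key alone.

How it is judged:
By the outcome, as a careful person would: the job done as asked, in the order asked, and still so for the second after the job is handed in, with the robot touching nothing.
It also fails if it takes over 72 s, if anything falls off the work surface, if the arm or the gripper's body presses on something with over 40 N, if the wrist force passes 120 N, or if a joint passes its speed limit or range.

## Working session

There is one attempt and no reset: what is moved stays moved. The work goes in short steps, Python scripts to look and compute and a tool call to move; the robot and the scene stay as the last step left them, time stands still between calls to the robot, and variables do not carry over. Pictures are saved under pics/ and viewed, at most 10 in all, crops included, and the job is handed in when it is done.

Besides the shell and the picture viewer there is one more tool, called in YAML: its name, and indented under it one key for each argument. step_arm: Moves the arm, as the interface text tells. Its arguments: {"type":"object","properties":{"delta_pos":{"type":"array"},"twist":{"type":"array"},"claw":{"type":"array"}},"required":["delta_pos","twist","claw"]}

```bash
mkdir -p pics; cat > h.py <<'E'
import numpy as np,cv2
from plant import sensors,camera,bot,masks_of,spot_point
def ray(c,px):
    K=c["camera_matrix"];T=np.array(c["cam_to_world"])
    d=T[:3,:3]@np.linalg.solve(K,[px[1],px[0],1.]);return T[:3,3],d
def atz(c,px,z):
    o,d=ray(c,px);return o+d*(z-o[2])/d[2]
def proj(c,p):
    T=np.linalg.inv(c["cam_to_world"]);q=c["camera_matrix"]@(T[:3,:3]@p+T[:3,3]);return q[:2]/q[2]
def save(c,n,box=None,s=1):
    f=c["frame"]
    if box: f=f[box[1]:box[3],box[0]:box[2]]
    cv2.imwrite("pics/"+n,cv2.resize(f[:,:,::-1],None,fx=s,fy=s,interpolation=cv2.INTER_CUBIC))
E
python3 - <<'E'
from h import *
np.set_printoptions(precision=4,suppress=True)
for n in("scene","top"):
    c=camera(n);save(c,n+"0.png")
    print(n,np.array(c["cam_to_world"])[:3,3])
    for t in("key","key_tip","key_block","mill","mouth","garlic_pot","pan","salt_mill","sieve"):
        for r in spot_point(n,t)[:3]:
            print(t,round(r["conf"],2),np.round(r["position"],1),atz(c,r["position"],{"mouth":.122,"key":.008,"key_tip":.008}.get(t,0)))
    for r in masks_of(n,"key")[:3]: print("mask",r["conf"],r["bbox"])
s=sensors.observe();print(s["position"],s["ee_rot"],s["ft_force"],s["time_s"])
E
```

```text
scene [ 1.2766 -0.2703  0.6842]
key 0.79 [262.4 208.7] [ 0.5793 -0.2749  0.008 ]
key 0.65 [231. 247.] [ 0.4974 -0.1626  0.008 ]
key 0.64 [205.  232.3] [ 0.3699 -0.1778  0.008 ]
key_tip 0.89 [258.3 210.6] [ 0.5668 -0.2686  0.008 ]
key_tip 0.56 [205.4 233.4] [ 0.3729 -0.1751  0.008 ]
key_block 0.69 [235.8 252.5] [ 0.5123 -0.1518  0.    ]
mill 0.68 [219. 388.] [0.5743 0.2262 0.    ]
mouth 0.93 [179.9 391.6] [0.5567 0.2297 0.122 ]
garlic_pot 0.8 [221.6 298.5] [ 0.4982 -0.0173  0.    ]
pan 0.56 [274.2 324.2] [ 0.7052 -0.0224  0.    ]
salt_mill 0.61 [277.  164.8] [ 0.5833 -0.378   0.    ]
sieve 0.74 [200.1 442. ] [0.5508 0.4279 0.    ]
mask 0.74 [234.0, 194.3, 260.2, 231.7]
mask 0.54 [219.2, 177.7, 241.2, 210.0]
top [0.4102 0.0253 1.4541]
key 0.7 [251.2 377.6] [ 0.3663 -0.167   0.008 ]
key 0.66 [209.  375.4] [ 0.5023 -0.1642  0.008 ]
key 0.44 [191.  407.5] [ 0.5588 -0.2705  0.008 ]
key_tip 0.58 [243.6 377.8] [ 0.3906 -0.1684  0.008 ]
key_tip 0.53 [191.7 410.2] [ 0.5564 -0.2791  0.008 ]
key_tip 0.41 [207.8 372.5] [ 0.5064 -0.155   0.008 ]
key_block 0.71 [204.9 371.1] [ 0.5165 -0.1517  0.    ]
mill 0.71 [205.9 374.9] [ 0.513 -0.164  0.   ]
mill 0.56 [188.2 253.2] [0.5793 0.2325 0.    ]
mouth 0.59 [184.5 247.2] [0.5767 0.2331 0.122 ]
garlic_pot 0.81 [216.4 327.9] [ 0.4819 -0.0099  0.    ]
garlic_pot 0.72 [207.4 374.3] [ 0.5082 -0.1619  0.    ]
pan 0.82 [150.7 328.6] [ 0.6986 -0.0172  0.    ]
salt_mill 0.89 [181.  437.7] [ 0.5905 -0.3722  0.    ]
sieve 0.61 [200.1 190.4] [0.5444 0.4381 0.    ]
mask 0.57 [368.8, 198.8, 385.0, 215.5]
mask 0.37 [317.0, 201.6, 338.4, 227.4]
[0.2832 0.5851 0.2313] [[-0.9001  0.4356  0.    ]
 [ 0.4356  0.9001  0.0001]
 [ 0.      0.0001 -1.    ]] [-0.2737  0.2716  1.2733] 1.1
```

```bash
python3 - <<'E'
import cv2,numpy as np
a=cv2.imread("pics/scene0.png");b=cv2.imread("pics/top0.png")
A=cv2.resize(a[130:330,120:480],(800,444),interpolation=cv2.INTER_CUBIC)
cv2.imwrite("pics/s1.png",A)
B=cv2.resize(b[150:280,220:460],(800,433),interpolation=cv2.INTER_CUBIC)
cv2.imwrite("pics/t1.png",B)
E
```

```text
(no output)
```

View pics/s1.png

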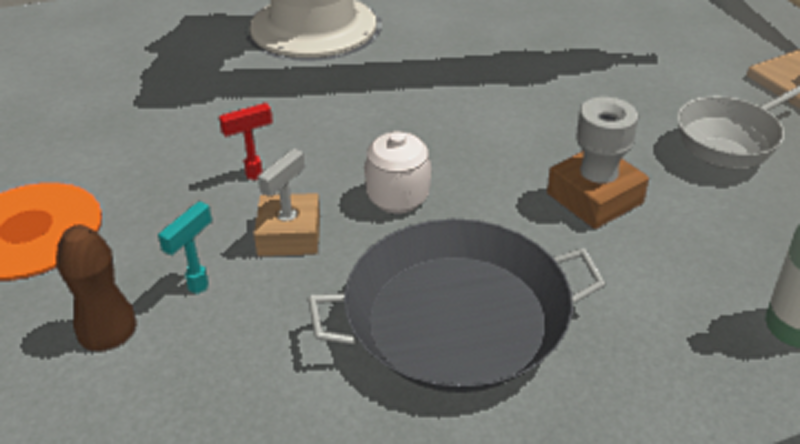

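View pics/t1.png

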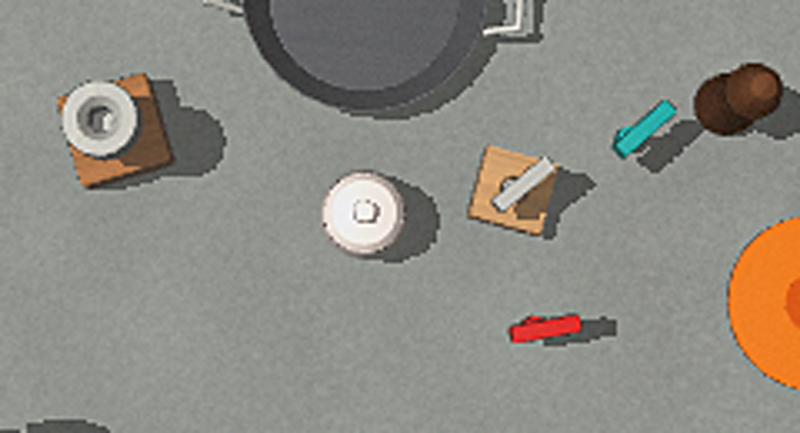

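```bash
cat >> h.py <<'E'
def bar(c,box,z=.101,thr=None):
    x0,y0,x1,y1=box
    f=c["frame"][y0:y1,x0:x1].astype(int)
    m=((f.max(2)-f.min(2)<22)&(f.mean(2)>150)).astype(np.uint8)
    n,l,st,ce=cv2.connectedComponentsWithStats(m);i=1+np.argmax(st[1:,4])
    ys,xs=np.nonzero(l==i)
    P=np.array([atz(c,(y+y0,x+x0),z)[:2] for y,x in zip(ys,xs)])
    r=cv2.minAreaRect((P*1000).astype(np.float32))
    w=np.linalg.svd(P-P.mean(0))[2][0]
    return len(P),P.mean(0),r,np.degrees(np.arctan2(w[1],w[0]))
E
python3 - <<'E'
from h import *
np.set_printoptions(precision=4,suppress=True)
c=camera("top")
print(bar(c,(362,193,392,218)))
for r in masks_of("top","mill")[:3]: print(r["conf"],r["bbox"])
f=c["frame"]
# mill ring: bright grey pixels
x0,y0,x1,y1=234,168,272,202
g=f[y0:y1,x0:x1].astype(int)
m=((g.max(2)-g.min(2)<25)&(g.mean(2)>140)).astype(np.uint8)
n,l,st,ce=cv2.connectedComponentsWithStats(m);i=1+np.argmax(st[1:,4])
ys,xs=np.nonzero(l==i);P=np.array([atz(c,(y+y0,x+x0),.134)[:2] for y,x in zip(ys,xs)])
print("ring",st[i],cv2.minEnclosingCircle((P*1000).astype(np.float32)),P.min(0),P.max(0))
s=camera("scene");save(s,"mill1.png",(360,160,420,200),12)
for r in masks_of("scene","key")[:3]: print(r["conf"],r["bbox"])
print(bar(s,(232,190,262,220),.092))
r=spot_point("scene","mouth")[0];print(atz(s,r["position"],.122))
for p in [(0.507,-.158,.101),(0.575,.233,.134)]:print(proj(s,np.array(p)),proj(c,np.array(p)))
E
```

```text
(96, array([ 0.5092, -0.1561]), ((510.80889892578125, -155.23736572265625), (17.80091094970703, 61.39641571044922), 38.42708206176758), np.float64(127.9586750243198))
0.57 [238.9, 170.9, 273.4, 207.0]
ring [  0   0  38  34 690] ((577.3833618164062, 216.01409912109375), 72.55558013916016) [0.5262 0.1598] [0.6256 0.2707]
0.85 [234.5, 196.7, 257.9, 230.6]
0.72 [191.3, 221.4, 217.7, 261.0]
0.69 [221.5, 175.9, 242.0, 209.0]
(89, array([ 0.4881, -0.1544]), ((487.8898620605469, -154.326904296875), (15.15189266204834, 62.1807861328125), 38.035491943359375), np.float64(-51.40127693104231))
[0.5592 0.2412 0.122 ]
[246.1339 205.1525] [377.2521 205.4807]
[396.7959 179.4991] [246.5933 184.5634]
```

View pics/mill1.png

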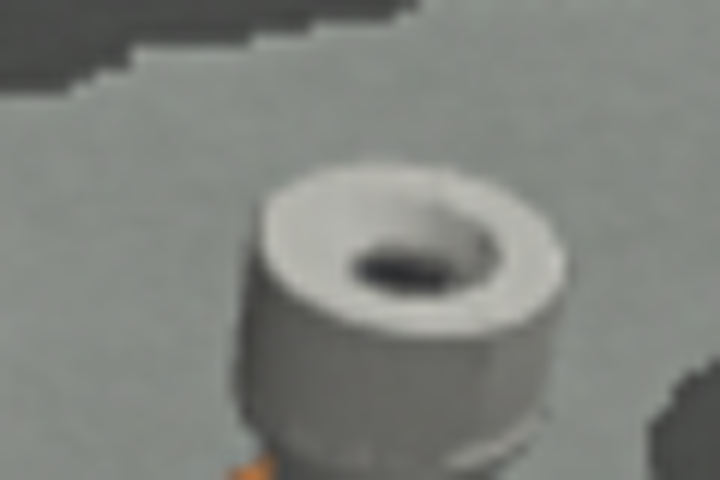

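```bash
cat >> h.py <<'E'
from scipy.optimize import minimize
def hullmask(c,pts,shape=(400,640)):
    q=np.array([proj(c,p) for p in pts]);S=8
    return cv2.convexHull(q.astype(np.float32))
def ringfit(c,box,t=150):
    x0,y0,x1,y1=box;f=c["frame"][y0:y1,x0:x1].astype(int)
    m=((f.max(2)-f.min(2)<25)&(f.mean(2)>t)).astype(np.uint8)
    n,l,st,ce=cv2.connectedComponentsWithStats(m);i=1+np.argmax(st[1:,4])
    cn=max(cv2.findContours((l==i).astype(np.uint8),cv2.RETR_EXTERNAL,cv2.CHAIN_APPROX_NONE)[0],key=len)[:,0]
    P=np.array([atz(c,(y+y0,x+x0),.134)[:2] for x,y in cn])
    A=np.c_[2*P,np.ones(len(P))];s=np.linalg.lstsq(A,(P**2).sum(1),rcond=None)[0]
    return s[:2],np.sqrt(s[2]+s[:2]@s[:2]),st[i]
E
python3 - <<'E'
from h import *
np.set_printoptions(precision=4,suppress=True)
c=camera("top");s=camera("scene")
for t in(150,160,170):
  print(t,ringfit(c,(234,168,262,200),t),ringfit(s,(375,165,415,193),t))
print("by eye",atz(s,(180.25,394.),.134))
f=c["frame"][198:214,366:388].mean(2).astype(int);print(f)
f=s["frame"][196:216,234:258].mean(2).astype(int);print(f)
E
```

```text
150 (array([0.5736, 0.225 ]), np.float64(0.031982603701528285), array([  4,   6,  23,  23, 304], dtype=int32)) (array([0.5744, 0.2245]), np.float64(0.032107643467680955), array([  7,   8,  25,  15, 218], dtype=int32))
160 (array([0.5735, 0.2249]), np.float64(0.03183058216689688), array([  5,   6,  22,  23, 288], dtype=int32)) (array([0.5748, 0.2244]), np.float64(0.031098062276199313), array([  7,   9,  25,  14, 194], dtype=int32))
170 (array([0.5735, 0.2253]), np.float64(0.03145482637608945), array([  5,   6,  22,  23, 266], dtype=int32)) (array([0.5744, 0.2243]), np.float64(0.029923934489447558), array([  7,   9,  25,  13, 158], dtype=int32))
by eye [0.5756 0.2241 0.134 ]
[[162 159 157 157 162 162 162 165 158 157 150 148 148 150 157 140 191 209
  199  95 142 143]
 [168 164 162 161 156 155 156 159 160 162 163 161 161 122 134 197 198 191
  207 174 165 168]
 [166 162 162 165 161 164 165 160 160 153 159 163  82 174 201 195 191 193
  200 232 128  71]
 [162 159 159 161 163 163 170 166 168 167 164  84 201 205 197 191 193 198
  207 148 132  80]
 [167 169 166 165 163 165 173 151 143 160 136 
[... 2391 characters left out ...]
70 115 160 175 178 181 182 178 144 114 111 114 114 113 111 109 111
  122 125 138 141 140 138]
 [ 60  78  94 117 139 157 177 172 134 115 112 114 114 113 111 110 113 123
  141 140 140 138 137 138]
 [ 94 121 111  94  97 112 145 127 114 114 115 114 113 111 108 109 129 140
  141 139 137 135 136 135]
 [140 141 110  93  94  95 105 113 115 115 114 113 111 111 103 103 139 141
  139 138 136 135 135 135]
 [140 140 118  95  94  96 102 113 116 115 113 111 112 109  86 116 140 138
  137 136 136 137 135 134]
 [138 137 120  97  94  95 100 110 113 112 111 108 111  93  94 115 130 135
  134 135 136 138 137 134]
 [140 142 137 101  92  94  99 106 112 111 112 103  99 100  99 115 123 135
  134 133 134 135 137 136]]
```

```bash
sed -i 's/thr=None/thr=150/; s/f.mean(2)>150/f.mean(2)>thr/' h.py
python3 - <<'E'
from h import *
np.set_printoptions(precision=4,suppress=True)
c=camera("top");s=camera("scene")
print(bar(c,(366,196,388,214),.101,183));print(bar(s,(236,193,258,213),.101,152))
o=sensors.observe();R=o["ee_rot"]
print(o["position"],R[:, :2],o["q"])
for r in masks_of("scene","sieve")[:1]:print(r["bbox"])
E
```

```text
(87, array([ 0.5091, -0.156 ]), ((510.6644592285156, -155.08949279785156), (16.51963233947754, 61.08065414428711), 37.29532241821289), np.float64(128.24051389107908))
(87, array([ 0.5004, -0.1563]), ((500.02484130859375, -155.97366333007812), (14.545573234558105, 61.23577117919922), 38.0355224609375), np.float64(-51.72910673553204))
[0.2832 0.5851 0.2313] [[-0.9001  0.4356]
 [ 0.4356  0.9001]
 [ 0.      0.    ]] [-49.0924  28.6987 -24.4638  88.8323  12.6517  65.2191 -12.0486]
[365.8, 173.4, 414.2, 232.5]
```

step_arm:
  delta_pos:
    - [-2.6,-2.8,0]
    - [-2.6,-2.8,0]
    - [-2.6,-2.8,0]
    - [-2.6,-2.8,0]
    - [-2.6,-2.8,0]
    - [-2.6,-2.8,0]
    - [-2.6,-2.8,0]
    - [-2.6,-2.8,0]
    - [-2.6,-2.8,0]
    - [-2.6,-2.8,0]
  twist: [0,0,0,0,0,0,0,0,0,0]
  claw: [8.5,8.5,8.5,8.5,8.5,8.5,8.5,8.5,8.5,8.5]

```text
time_s: 2.6
position: [0.3956, 0.2184, 0.2317]
ee_rot: [[-0.9, 0.436, 0.001], [0.436, 0.9, 0.0], [-0.001, 0.001, -1.0]]
ft_force: [0.6, 0.1, -0.2]
width: 0.0852
grip_force: 0.0
```

step_arm:
  delta_pos:
    - [-2.6,-2.8,0]
    - [-2.6,-2.8,0]
    - [-2.6,-2.8,0]
    - [-2.6,-2.8,0]
    - [-2.6,-2.8,0]
    - [-2.6,-2.8,0]
    - [0,0,0]
    - [0,0,0]
    - [0,0,0]
    - [0,0,0]
  twist: [0,0,0,0,0,0,6.5,6.5,6.5,6.5]
  claw: [8.5,8.5,8.5,8.5,8.5,8.5,8.5,8.5,8.5,8.5]

```text
time_s: 3.6
position: [0.4625, 0.0005, 0.2315]
ee_rot: [[-0.614, 0.789, 0.0], [0.789, 0.614, 0.0], [-0.0, 0.0, -1.0]]
ft_force: [-0.5, 0.1, 0.5]
width: 0.0849
grip_force: 0.0
```

```bash
cat >> h.py <<'E'
def go(p,yaw_y=None):
    o=sensors.observe();R=np.array(o["ee_rot"]);d=(np.array(p)-o["position"])*100
    ya=np.degrees(np.arctan2(R[1,1],R[0,1]))
    print("t",o["time_s"],"pos",np.round(o["position"],4),"yawy",round(ya,2),"tilt",np.round(R[:2,2],4),"q",np.round(o["q"],1))
    print("tool delta cm",np.round(R.T@d,2),"twist",None if yaw_y is None else round(ya-yaw_y,2),"F",np.round(o["ft_force"],2),"M",np.round(o["torque"],3),"w",o["width"],o["grip_force"])
E
python3 -c "
from h import *
go([.5095,-.155,.15],38.1)"
```

```text
t 3.6 pos [0.4625 0.0005 0.2315] yawy 37.89 tilt [0.0003 0.0001] q [ -0.5   7.7  -3.1 115.4   0.5  56.9  34. ]
tool delta cm [-15.16  -5.85   8.15] twist -0.21 F [-0.46  0.14  0.45] M [-0.033 -0.024  0.041] w 0.08491935277881124 0.0
```

step_arm:
  delta_pos:
    - [-3.8,-1.46,0]
    - [-3.8,-1.46,0]
    - [-3.8,-1.46,0]
    - [-3.76,-1.47,0]
    - [0,0,3]
    - [0,0,3]
    - [0,0,3]
    - [0,0,3]
    - [0,0,2]
    - [0,0,1.35]
  twist: [0,0,0,0,0,0,0,0,0,0]
  claw: [8.5,8.5,8.5,8.5,8.5,8.5,8.5,8.5,8.5,8.5]

```text
time_s: 4.6
position: [0.5093, -0.1544, 0.0761]
ee_rot: [[-0.618, 0.786, -0.002], [0.786, 0.618, 0.001], [0.002, -0.001, -1.0]]
ft_force: [0.5, 1.2, 0.8]
width: 0.0845
grip_force: 0.0
```

```bash
python3 -c "
from h import *
go([.5095,-.155,.078],38.1)
c=camera('scene');save(c,'g1.png',(200,150,300,250),6);go([.5095,-.155,.078],38.1)"
```

```text
t 4.6 pos [ 0.5093 -0.1544  0.0761] yawy 38.18 tilt [-0.002   0.0006] q [ 11.6  27.1   2.9 113.1  -2.1  39.9  54. ]
tool delta cm [-0.06 -0.02 -0.19] twist 0.08 F [0.45 1.2  0.81] M [-0.013  0.035  0.004] w 0.0845149375256379 0.0
t 4.65 pos [ 0.5084 -0.1541  0.0748] yawy 38.19 tilt [-0.0039  0.0011] q [ 11.6  27.2   2.9 113.2  -2.1  39.9  54. ]
tool delta cm [-0.13  0.03 -0.32] twist 0.09 F [-0.58  0.26 -1.19] M [ 0.     0.053 -0.034] w 0.08506574735470603 0.0
```

View pics/g1.png

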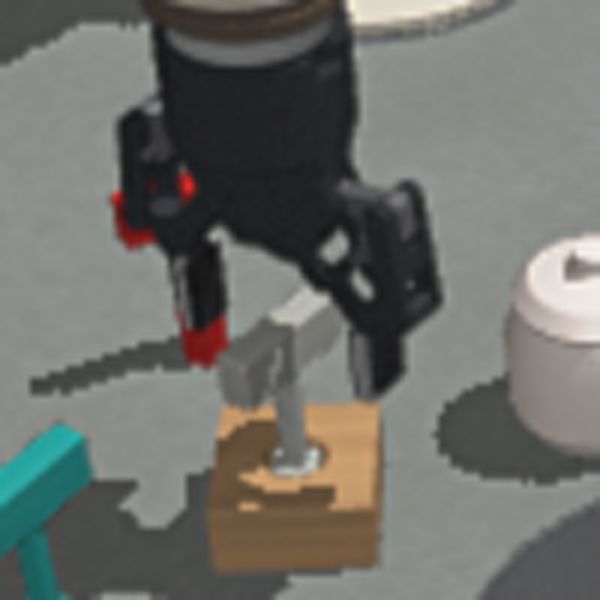

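step_arm:
  delta_pos:
    - [0,0,0]
    - [0,0,0]
    - [0,0,0]
    - [0,0,0]
    - [0,0,0]
    - [0,0,0]
    - [0,0,0]
    - [0,0,0]
    - [0,0,0]
    - [0,0,0]
  twist: [0,0,0,0,0,0,0,0,0,0]
  claw: [5,3,2.5,2,1.5,1,1,1,1,1]

```text
time_s: 5.65
position: [0.5105, -0.1551, 0.0786]
ee_rot: [[-0.618, 0.786, 0.001], [0.786, 0.618, -0.0], [-0.001, 0.0, -1.0]]
ft_force: [-2.3, -0.1, 5.9]
width: 0.0153
grip_force: 58.8
```

```bash
python3 -c "
from h import *
go([.5095,-.155,.078],38.1)"
```

```text
t 5.65 pos [ 0.5105 -0.1551  0.0786] yawy 38.16 tilt [ 0.0009 -0.0004] q [ 11.6  26.9   2.9 113.   -2.   40.1  54. ]
tool delta cm [ 0.07 -0.07  0.06] twist 0.06 F [-2.33 -0.13  5.9 ] M [-0.018  0.363  0.031] w 0.015348419112417456 58.826197385787964
```

step_arm:
  delta_pos:
    - [0,0,-1]
    - [0,0,-2]
    - [0,0,-3]
    - [0,0,-3]
    - [0,0,-3]
    - [0,0,-3]
    - [0,0,-1.6]
    - [0,0,0]
    - [0,0,0]
  twist: [0,0,0,0,0,0,0,0,0]
  claw: [1,1,1,1,1,1,1,1,1]

```text
time_s: 6.55
position: [0.5097, -0.1545, 0.2435]
ee_rot: [[-0.618, 0.786, -0.0], [0.786, 0.618, 0.0], [0.0, -0.0, -1.0]]
ft_force: [0.3, 0.8, -2.3]
width: 0.015
grip_force: 58.8
```

step_arm:
  delta_pos:
    - [1.3,1.42,0]
    - [2.6,2.85,0]
    - [2.6,2.85,0]
    - [2.6,2.85,0]
    - [2.6,2.85,0]
    - [2.6,2.85,0]
    - [2.6,2.85,0]
    - [2.6,2.85,0]
    - [2.6,2.85,0]
    - [2.6,2.85,0]
  twist: [0,0,0,0,0,0,0,0,0,0]
  claw: [1,1,1,1,1,1,1,1,1,1]

```text
time_s: 7.55
position: [0.5691, 0.2079, 0.2414]
ee_rot: [[-0.618, 0.786, -0.004], [0.786, 0.618, -0.001], [0.001, -0.004, -1.0]]
ft_force: [0.3, -0.1, -1.0]
width: 0.015
grip_force: 58.7
```

step_arm:
  delta_pos:
    - [1.3,1.42,0]
    - [0,0,0]
    - [0,0,0]
    - [0,0,0]
    - [0,0,0]
  twist: [0,0,0,0,0]
  claw: [1,1,1,1,1]

```text
time_s: 8.05
position: [0.5736, 0.2235, 0.2435]
ee_rot: [[-0.616, 0.788, -0.0], [0.788, 0.616, -0.001], [-0.001, -0.001, -1.0]]
ft_force: [-0.0, 0.8, -1.7]
width: 0.015
grip_force: 58.7
```

```bash
python3 -c "
from h import *
go([.574,.2247,.245],38.1)
for n in ('scene','top'):
  c=camera(n)
  for r in spot_point(n,'key_tip')[:3]: print(n,r['conf'],r['position'],atz(c,r['position'],sensors.observe()['position'][2]-.0706))
  for r in masks_of(n,'key')[:3]: print(r['conf'],r['bbox'])
  if n=='scene': save(c,'m1.png',(350,100,430,200),6)
"
```

```text
t 8.05 pos [0.5736 0.2235 0.2435] yawy 38.01 tilt [-0.0004 -0.0011] q [-18.4  22.8  -7.2  93.8   3.1  63.6  11.7]
tool delta cm [ 0.07  0.1  -0.15] twist -0.09 F [-0.05  0.75 -1.73] M [-0.007  0.018 -0.002] w 0.014989217712714808 58.701356649398804
scene 0.87 [258.4, 208.8] [ 0.73944233 -0.27214742  0.17328299]
scene 0.62 [208.6, 233.9] [ 0.6055759  -0.19956171  0.17328299]
scene 0.52 [168.4, 396.3] [0.5794865  0.22254787 0.17328299]
0.9 [194.1, 220.0, 215.7, 262.9]
0.51 [390.1, 124.3, 409.1, 170.9]
top 0.68 [190.3, 410.5] [ 0.54368145 -0.24534067  0.17340053]
top 0.58 [246.4, 381.1] [ 0.38472507 -0.15538002  0.17340053]
top 0.36 [183.8, 248.7] [0.57217427 0.22070274 0.17340053]
0.49 [372.7, 245.9, 397.2, 251.5]
```

View pics/m1.png

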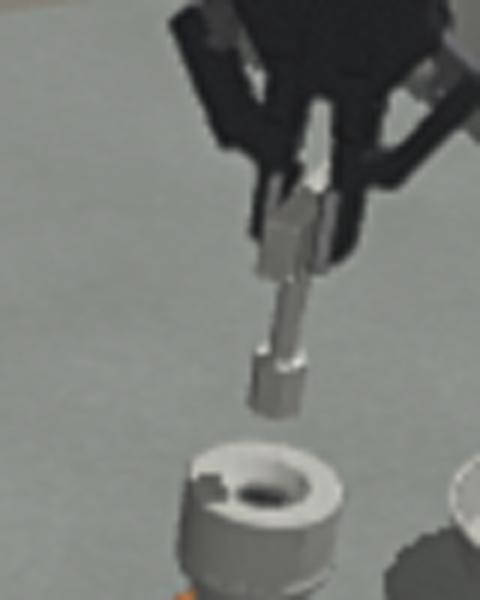

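```bash
python3 -c "
from h import *
s=camera('scene');c=camera('top')
print(atz(s,(166.5,395.25),.173),atz(s,(180.4,393.8),.134))
f=lambda p:(proj(s,np.array(p))-[350,100]+.5)*6
o=np.array(sensors.observe()['position'])
for dz in(-.0706,-.0456,0.004,.019):print(f(o+[0,0,dz]))
x=s['frame'][120:172,385:412].mean(2).astype(int);print(x[12:])
"
```

```text
[0.57003588 0.22504175 0.173     ] [0.57609441 0.22327571 0.134     ]
[279.85732041 405.08585289]
[288.07965886 354.7028241 ]
[305.16926102 249.98493593]
[310.55257071 216.99828029]
[[139 138 140 ...  34  31  68]
 [138 139 138 ...  32  38  82]
 [138 138 139 ...  33  48 102]
 ...
 [140 142 141 ... 137 138 139]
 [139 141 141 ... 135 136 137]
 [140 140 140 ... 136 138 139]]
```

```bash
python3 -c "
from h import *
np.set_printoptions(linewidth=200,threshold=100000)
s=camera('scene');c=camera('top')
print(s['frame'][140:172,386:408].mean(2).astype(int))
f=lambda c,p:np.round(proj(c,np.array(p)),2)
o=np.array(sensors.observe()['position'])
for dz in(-.0706,-.0456,-.02,0.004,.019):print(f(s,o+[0,0,dz]))
x0,y0=f(c,o).astype(int)
"
```

```text
[[138 138 140 140 140 141 139 118  92  99 100 100 103 103  91  86  81  73 102  92  41  32]
 [138 138 140 140 140 142 143 135  95  96  99 101 102 103  87  84  73  84 100  77  35  32]
 [138 138 140 139 140 142 141 123  97  96  98  99 101 103  86  82  68  89  99  72  39  47]
 [139 140 140 139 140 141 139 118  98  99  98  98 101 103  84  79  57  98  98  74  72  95]
 [139 140 141 141 140 141 137 105  96  98 100  98  99  98  87  83  63 101  96  96 132 143]
 [139 140 141 141 142 142 137 107 102 102 103 100  98  94  97 100  99 125 108 119 140 141]
 [139 140 139 140 142 143 143 141 140 125 113  99  97  99 105 106 130 146 144 141 141 140]
 [140 139 140 140 140 142 142 143 143 144 138  94  94 105 104 102 130 144 144 143 140 140]
 [139 140 139 141 140 140 141 142 142 144 140  94  95 107 103 105 140 142 141 141 140 139]
 [139 140 140 142 140 139 139 140 141 143 135  88  97 106 103 109 142 141 140 140 139 140]
 [140 140 141 142 140 139 138 137 141 140 118  87  99 106 102 109 141 143 141 140 141 141]
 [138 139 140 141 139 140 140 139 140 140 117  92 101 105 102 118 140 142 141 141 140 140]
 [139 14
[... 1192 characters left out ...]
 143 138  85  90 100 101 100 103 111 110 113 135 139 138 137 138 139 139]
 [137 137 138 140 142 139  89  91  99 100 100 105 111 110 115 139 141 139 140 139 140 140]
 [138 137 137 138 139 136 102  97  99  98 100 108 110 110 119 138 140 140 139 138 139 139]
 [140 140 140 140 140 137 114 106 103 100 100 107 112 114 122 137 138 138 137 137 137 138]
 [142 141 140 137 139 140 138 139 130 115 114 116 127 133 137 138 138 139 139 138 138 140]
 [141 142 140 139 139 140 141 141 141 140 141 139 139 138 136 135 135 137 139 140 138 137]
 [140 140 139 138 139 140 139 139 140 140 139 137 136 136 135 136 135 137 138 137 137 138]]
[396.19 167.02]
[397.56 158.62]
[399.01 149.75]
[400.41 141.17]
[401.31 135.68]
```

```bash
python3 -c "
from h import *
np.set_printoptions(linewidth=200,precision=2,suppress=True)
s=camera('scene');c=camera('top')
o=sensors.observe();R=np.array(o['ee_rot']);o=np.array(o['position'])
for dx,dy in((0,0),(-.004,.002),(-.002,.0)):
  P=[o+[dx,dy,-.0706]+R@[.01155*np.sin(a),.01155*np.cos(a),0] for a in np.arange(6)*np.pi/3]
  q=np.array([proj(s,p) for p in P]);print(q[:,0].min(),q[:,0].max(),q[:,1].max(), q[np.argmax(q[:,1])])
print('ring',proj(s,np.array([.5744,.2245,.134])),'here',proj(s,o+[0,0,.134-o[2]]))
"
```

```text
391.99815544499427 400.4195346960983 169.40201858860317 [396.88 169.4 ]
391.89416719583414 400.2836671221128 168.48266088292345 [396.75 168.48]
391.6096963221167 400.01451908260844 169.01067019547702 [396.48 169.01]
ring [393.88 179.98] here [394.12 179.69]
```

step_arm:
  delta_pos:
    - [0.02,0.25,0]
    - [0,0,1]
    - [0,0,1]
    - [0,0,1]
    - [0,0,0.9]
    - [0,0,0]
    - [0,0,0]
    - [0,0,0]
  twist: [0,0,0,0,0,0,0,0]
  claw: [1,1,1,1,1,1,1,1]

```text
time_s: 9.45
position: [0.5756, 0.2276, 0.2052]
ee_rot: [[-0.618, 0.786, 0.001], [0.786, 0.618, 0.0], [-0.0, 0.001, -1.0]]
ft_force: [0.7, -0.2, -1.9]
width: 0.015
grip_force: 58.7
```

step_arm:
  delta_pos:
    - [0,0,0.1]
    - [0,0,0.1]
    - [0,0,0.1]
    - [0,0,0.1]
    - [0,0,0]
    - [0,0,0]
  twist: [0,0,0,0,0,0]
  claw: [1,1,1,1,1,1]

```text
time_s: 10.05
position: [0.5752, 0.2275, 0.2008]
ee_rot: [[-0.618, 0.786, -0.0], [0.786, 0.618, 0.0], [0.0, -0.0, -1.0]]
ft_force: [0.7, -0.1, -2.4]
width: 0.0153
grip_force: 58.7
```

```bash
python3 -c "
from h import *
go([.5755,.2253,.1926],38.1)"
```

```text
t 10.05 pos [0.5752 0.2275 0.2008] yawy 38.18 tilt [-0.  0.] q [-18.7  25.4  -7.1  95.8   3.6  59.   11.2]
tool delta cm [-0.19 -0.11  0.82] twist 0.08 F [ 0.7  -0.05 -2.4 ] M [ 0.029 -0.012  0.004] w 0.015333782463383077 58.734787702560425
```

step_arm:
  delta_pos:
    - [-0.18,-0.1,0]
    - [0,0,0.1]
    - [0,0,0.1]
    - [0,0,0.1]
    - [0,0,0]
    - [0,0,0]
  twist: [0,0,0,0,0,0]
  claw: [1,1,1,1,1,1]

```text
time_s: 10.65
position: [0.5756, 0.2255, 0.1977]
ee_rot: [[-0.618, 0.786, -0.0], [0.786, 0.618, 0.0], [0.0, -0.0, -1.0]]
ft_force: [0.8, 0.4, -0.5]
width: 0.0156
grip_force: 58.7
```

```bash
python3 -c "
from h import *
go([.5755,.2253,.1926],38.1)"
```

```text
t 10.65 pos [0.5756 0.2255 0.1977] yawy 38.18 tilt [-0.0001  0.    ] q [-18.5  25.6  -7.1  96.    3.6  58.6  11.4]
tool delta cm [-0.01 -0.02  0.51] twist 0.08 F [ 0.8   0.45 -0.51] M [-0.036  0.    -0.047] w 0.015581106491685398 58.735747933387756
```

step_arm:
  delta_pos:
    - [0,0,0.1]
    - [0,0,0.1]
    - [0,0,0]
  twist: [0,0,0]
  claw: [1,1,1]

```text
time_s: 10.95
position: [0.5754, 0.2254, 0.1956]
ee_rot: [[-0.618, 0.786, -0.0], [0.786, 0.618, -0.0], [0.0, -0.0, -1.0]]
ft_force: [-0.7, 0.4, -1.3]
width: 0.015
grip_force: 58.8
```

step_arm:
  delta_pos:
    - [0,0,0.1]
    - [0,0,0]
  twist: [0,0]
  claw: [1,1]

```text
time_s: 11.15
position: [0.5754, 0.2254, 0.1946]
ee_rot: [[-0.618, 0.786, -0.0], [0.786, 0.618, -0.0], [0.0, -0.0, -1.0]]
ft_force: [0.3, -0.7, -1.5]
width: 0.0153
grip_force: 58.8
```

step_arm:
  delta_pos:
    - [0,0,0.1]
    - [0,0,0]
  twist: [0,0]
  claw: [1,1]

```text
time_s: 11.35
position: [0.5754, 0.2254, 0.1936]
ee_rot: [[-0.618, 0.786, -0.0], [0.786, 0.618, -0.0], [0.0, -0.0, -1.0]]
ft_force: [-1.2, 0.3, -2.5]
width: 0.0155
grip_force: 58.8
```

step_arm:
  delta_pos:
    - [0,0,0.1]
    - [0,0,0]
  twist: [0,0]
  claw: [1,1]

```text
time_s: 11.55
position: [0.5755, 0.2254, 0.1927]
ee_rot: [[-0.618, 0.786, -0.0], [0.786, 0.618, -0.0], [0.0, -0.0, -1.0]]
ft_force: [0.5, 0.4, -1.0]
width: 0.0152
grip_force: 58.8
```

step_arm:
  delta_pos:
    - [0,0,0.05]
    - [0,0,0]
  twist: [0,0]
  claw: [1,1]

```text
time_s: 11.75
position: [0.5756, 0.2255, 0.1926]
ee_rot: [[-0.618, 0.786, 0.0], [0.786, 0.618, 0.0], [0.0, 0.0, -1.0]]
ft_force: [-2.4, 0.1, 1.0]
width: 0.015
grip_force: 59.3
```

step_arm:
  delta_pos:
    - [0,0,0.05]
    - [0,0,0]
  twist: [0,0]
  claw: [1,1]

```text
time_s: 11.95
position: [0.5757, 0.2255, 0.1925]
ee_rot: [[-0.618, 0.786, 0.0], [0.786, 0.618, 0.0], [-0.0, 0.0, -1.0]]
ft_force: [-3.5, -0.6, 5.0]
width: 0.0154
grip_force: 59.8
```

step_arm:
  delta_pos:
    - [0,0,0.05]
    - [0,0,0]
  twist: [0,0]
  claw: [1,1]

```text
time_s: 12.15
position: [0.5758, 0.2255, 0.1923]
ee_rot: [[-0.618, 0.786, 0.001], [0.786, 0.618, 0.0], [-0.0, 0.001, -1.0]]
ft_force: [-4.3, -1.1, 6.5]
width: 0.0151
grip_force: 60.3
```

step_arm:
  delta_pos:
    - [0.03,-0.04,-0.02]
    - [0,0,0]
    - [0,0,0]
  twist: [-2,-2,0]
  claw: [1,1,1]

```text
time_s: 12.45
position: [0.5755, 0.2253, 0.1923]
ee_rot: [[-0.672, 0.741, 0.001], [0.741, 0.672, 0.0], [-0.001, 0.001, -1.0]]
ft_force: [-1.6, -0.5, 6.0]
width: 0.0147
grip_force: 59.9
```

step_arm:
  delta_pos:
    - [0,0,0]
    - [0,0,0]
    - [0,0,0]
  twist: [-2,-2,0]
  claw: [1,1,1]

```text
time_s: 12.75
position: [0.5754, 0.225, 0.1922]
ee_rot: [[-0.722, 0.692, 0.001], [0.692, 0.722, -0.0], [-0.001, 0.0, -1.0]]
ft_force: [-3.6, -1.6, 5.7]
width: 0.0151
grip_force: 59.9
```

step_arm:
  delta_pos:
    - [0.01,-0.04,0]
    - [0,0,0]
    - [0,0,0]
  twist: [-2,-2,0]
  claw: [1,1,1]

```text
time_s: 13.05
position: [0.5752, 0.2249, 0.1922]
ee_rot: [[-0.768, 0.64, 0.001], [0.64, 0.768, -0.0], [-0.001, 0.001, -1.0]]
ft_force: [-2.0, -1.9, 5.7]
width: 0.0153
grip_force: 59.9
```

step_arm:
  delta_pos:
    - [0,0,0]
    - [0,0,0]
    - [0,0,0]
  twist: [-2,-2,0]
  claw: [1,1,1]

```text
time_s: 13.35
position: [0.5753, 0.2249, 0.1923]
ee_rot: [[-0.811, 0.585, 0.001], [0.585, 0.811, -0.0], [-0.001, 0.001, -1.0]]
ft_force: [-2.4, -1.5, 5.1]
width: 0.0151
grip_force: 60.0
```

step_arm:
  delta_pos:
    - [0,0,0]
    - [0,0,0]
    - [0,0,0]
  twist: [-2,-2,0]
  claw: [1,1,1]

```text
time_s: 13.65
position: [0.5754, 0.2249, 0.1924]
ee_rot: [[-0.85, 0.527, 0.001], [0.527, 0.85, 0.0], [-0.001, 0.001, -1.0]]
ft_force: [-2.1, -1.2, 5.2]
width: 0.0154
grip_force: 60.0
```

step_arm:
  delta_pos:
    - [0,-0.02,0]
    - [0,0,0]
    - [0,0,0]
  twist: [-2,-2,0]
  claw: [1,1,1]

```text
time_s: 13.95
position: [0.5752, 0.2247, 0.1924]
ee_rot: [[-0.885, 0.466, 0.001], [0.466, 0.885, 0.0], [-0.001, 0.001, -1.0]]
ft_force: [-1.6, -0.3, 5.4]
width: 0.0151
grip_force: 60.0
```

step_arm:
  delta_pos:
    - [0,0,0]
    - [0,0,0]
    - [0,0,0]
  twist: [-2,-2,0]
  claw: [1,1,1]

```text
time_s: 14.25
position: [0.5751, 0.2247, 0.1923]
ee_rot: [[-0.915, 0.404, 0.001], [0.404, 0.915, -0.0], [-0.001, 0.0, -1.0]]
ft_force: [-2.8, -2.2, 6.4]
width: 0.0154
grip_force: 60.0
```

step_arm:
  delta_pos:
    - [0,0,0]
    - [0,0,0]
    - [0,0,0]
  twist: [-2,-2,0]
  claw: [1,1,1]

```text
time_s: 14.55
position: [0.575, 0.2246, 0.1923]
ee_rot: [[-0.941, 0.339, 0.001], [0.339, 0.941, -0.0], [-0.001, -0.0, -1.0]]
ft_force: [-2.2, -1.4, 6.0]
width: 0.0152
grip_force: 60.0
```

step_arm:
  delta_pos:
    - [0.02,-0.02,0]
    - [0,0,0]
    - [0,0,0]
  twist: [-2,-2,0]
  claw: [1,1,1]

```text
time_s: 14.85
position: [0.5749, 0.2245, 0.1923]
ee_rot: [[-0.962, 0.272, 0.001], [0.272, 0.962, -0.0], [-0.001, 0.0, -1.0]]
ft_force: [-1.7, -1.5, 5.2]
width: 0.0148
grip_force: 60.0
```

step_arm:
  delta_pos:
    - [0,0,0]
    - [0,0,0]
    - [0,0,0]
  twist: [-2,-2,0]
  claw: [1,1,1]

```text
time_s: 15.15
position: [0.5749, 0.2243, 0.1923]
ee_rot: [[-0.979, 0.205, 0.001], [0.205, 0.979, -0.0], [-0.001, -0.0, -1.0]]
ft_force: [-2.2, -1.8, 6.7]
width: 0.0152
grip_force: 60.1
```

step_arm:
  delta_pos:
    - [0,0,0]
    - [0,0,0]
    - [0,0,0]
  twist: [-2,-2,0]
  claw: [1,1,1]

```text
time_s: 15.45
position: [0.5749, 0.2242, 0.1923]
ee_rot: [[-0.991, 0.136, 0.001], [0.136, 0.991, -0.001], [-0.001, -0.0, -1.0]]
ft_force: [-2.5, -2.3, 6.7]
width: 0.0151
grip_force: 60.1
```

step_arm:
  delta_pos:
    - [0.02,-0.03,-0.01]
    - [0,0,0]
    - [0,0,0]
  twist: [-2,-2,0]
  claw: [1,1,1]

```text
time_s: 15.75
position: [0.5747, 0.2241, 0.1923]
ee_rot: [[-0.998, 0.066, 0.001], [0.066, 0.998, -0.0], [-0.001, -0.0, -1.0]]
ft_force: [-1.4, -2.1, 5.9]
width: 0.0153
grip_force: 60.0
```

step_arm:
  delta_pos:
    - [0,0,0]
    - [0,0,0]
    - [0,0,0]
  twist: [-2,-2,0]
  claw: [1,1,1]

```text
time_s: 16.05
position: [0.5746, 0.2241, 0.1923]
ee_rot: [[-1.0, -0.003, 0.001], [-0.003, 1.0, -0.0], [-0.001, -0.0, -1.0]]
ft_force: [-2.2, -1.5, 6.5]
width: 0.0152
grip_force: 60.0
```

step_arm:
  delta_pos:
    - [0,0,0]
    - [0,0,0]
    - [0,0,0]
  twist: [-2,-2,0]
  claw: [1,1,1]

```text
time_s: 16.35
position: [0.5745, 0.2241, 0.1923]
ee_rot: [[-0.997, -0.073, 0.001], [-0.073, 0.997, -0.0], [-0.001, -0.001, -1.0]]
ft_force: [-3.2, -2.4, 4.9]
width: 0.0154
grip_force: 60.0
```

step_arm:
  delta_pos:
    - [0.04,-0.04,0]
    - [0,0,0]
    - [0,0,0]
  twist: [-2,-2,0]
  claw: [1,1,1]

```text
time_s: 16.65
position: [0.5742, 0.2239, 0.1922]
ee_rot: [[-0.99, -0.142, 0.001], [-0.142, 0.99, -0.0], [-0.001, -0.0, -1.0]]
ft_force: [-1.7, -1.2, 5.7]
width: 0.0155
grip_force: 59.8
```

step_arm:
  delta_pos:
    - [0.03,-0.02,0]
    - [0,0,0]
    - [0,0,0]
  twist: [-2,-2,0]
  claw: [1,1,1]

```text
time_s: 16.95
position: [0.5739, 0.2237, 0.192]
ee_rot: [[-0.978, -0.21, 0.001], [-0.21, 0.978, -0.0], [-0.001, -0.0, -1.0]]
ft_force: [-1.5, -1.7, 5.3]
width: 0.0149
grip_force: 59.8
```

step_arm:
  delta_pos:
    - [0.03,-0.02,0]
    - [0,0,0]
    - [0,0,0]
  twist: [0,0,0]
  claw: [1,1,1]

```text
time_s: 17.25
position: [0.5738, 0.2237, 0.1921]
ee_rot: [[-0.978, -0.21, 0.001], [-0.21, 0.978, 0.0], [-0.001, -0.0, -1.0]]
ft_force: [-0.7, -1.8, 5.2]
width: 0.0149
grip_force: 59.8
```

step_arm:
  delta_pos:
    - [0.05,0,0]
    - [0,0,0]
  twist: [0,0]
  claw: [1,1]

```text
time_s: 17.45
position: [0.5735, 0.2236, 0.1921]
ee_rot: [[-0.978, -0.21, 0.002], [-0.21, 0.978, 0.0], [-0.002, 0.0, -1.0]]
ft_force: [-0.5, -1.2, 4.9]
width: 0.015
grip_force: 59.8
```

step_arm:
  delta_pos:
    - [0.05,0,0]
    - [0,0,0]
  twist: [0,0]
  claw: [1,1]

```text
time_s: 17.65
position: [0.5732, 0.2236, 0.192]
ee_rot: [[-0.978, -0.211, 0.002], [-0.211, 0.978, 0.001], [-0.002, 0.0, -1.0]]
ft_force: [1.1, -1.3, 4.9]
width: 0.0151
grip_force: 59.7
```

step_arm:
  delta_pos:
    - [0.05,0,0]
    - [0,0,0]
  twist: [0,0]
  claw: [1,1]

```text
time_s: 17.85
position: [0.5728, 0.2235, 0.192]
ee_rot: [[-0.978, -0.211, 0.002], [-0.211, 0.978, 0.001], [-0.002, 0.0, -1.0]]
ft_force: [3.5, -0.8, 4.6]
width: 0.0149
grip_force: 59.7
```

step_arm:
  delta_pos:
    - [-0.08,0,0]
    - [0,-0.05,0]
    - [0,0,0]
  twist: [0,0,0]
  claw: [1,1,1]

```text
time_s: 18.15
position: [0.5725, 0.2238, 0.1911]
ee_rot: [[-0.977, -0.211, -0.0], [-0.211, 0.977, 0.001], [0.0, 0.001, -1.0]]
ft_force: [3.5, 2.2, -0.4]
width: 0.015
grip_force: 59.0
```

step_arm:
  delta_pos:
    - [0,-0.05,0]
    - [0,0,0]
  twist: [0,0]
  claw: [1,1]

```text
time_s: 18.35
position: [0.5724, 0.2235, 0.1912]
ee_rot: [[-0.977, -0.212, -0.0], [-0.212, 0.977, 0.001], [0.0, 0.001, -1.0]]
ft_force: [3.8, 4.1, -1.2]
width: 0.0147
grip_force: 58.7
```

step_arm:
  delta_pos:
    - [0,-0.05,0]
    - [0,0,0]
  twist: [0,0]
  claw: [1,1]

```text
time_s: 18.55
position: [0.5725, 0.2234, 0.1912]
ee_rot: [[-0.977, -0.212, -0.001], [-0.212, 0.977, 0.002], [0.0, 0.002, -1.0]]
ft_force: [2.8, 5.0, -1.8]
width: 0.0152
grip_force: 58.7
```

step_arm:
  delta_pos:
    - [-0.05,0.1,0]
    - [0,0,0.05]
    - [0,0,0.05]
    - [0,0,0]
  twist: [0,0,0,0]
  claw: [1,1,1,1]

```text
time_s: 18.95
position: [0.5729, 0.2235, 0.1906]
ee_rot: [[-0.977, -0.211, -0.0], [-0.211, 0.977, 0.0], [0.0, 0.0, -1.0]]
ft_force: [0.9, 3.5, -0.4]
width: 0.0155
grip_force: 59.0
```

```bash
python3 -c "
from h import *
go([.5725,.2238,.1766])"
```

```text
t 18.95 pos [0.5729 0.2235 0.1906] yawy 102.19 tilt [-0.0004  0.0004] q [ -8.4  26.9 -20.4  96.5  10.6  58.5  69.8]
tool delta cm [0.03 0.03 1.4 ] twist None F [ 0.87  3.49 -0.44] M [ 1.092 -0.444 -0.007] w 0.015462942470053562 59.00458753108978
```

step_arm:
  delta_pos:
    - [-0.01,0.05,0.05]
    - [0,0,0.05]
    - [0,0,0.05]
    - [0,0,0]
  twist: [0,0,0,0]
  claw: [1,1,1,1]

```text
time_s: 19.35
position: [0.573, 0.2237, 0.1889]
ee_rot: [[-0.978, -0.211, -0.0], [-0.211, 0.978, 0.0], [0.0, 0.0, -1.0]]
ft_force: [1.1, 3.6, -1.2]
width: 0.0147
grip_force: 59.0
```

```bash
python3 -c "
from h import *
go([.5725,.2238,.1766])"
```

```text
t 19.35 pos [0.573  0.2237 0.1889] yawy 102.18 tilt [-0.0004  0.    ] q [ -8.5  27.  -20.4  96.5  10.7  58.4  69.7]
tool delta cm [0.04 0.02 1.23] twist None F [ 1.07  3.61 -1.18] M [ 0.936 -0.33   0.022] w 0.014679976911813547 59.01071548461914
```

Going in freely; descend further while easing the side load.

step_arm:
  delta_pos:
    - [-0.01,0.04,0.1]
    - [0,0,0.1]
    - [0,0,0.1]
    - [0,0,0.1]
    - [0,0,0]
  twist: [0,0,0,0,0]
  claw: [1,1,1,1,1]

```text
time_s: 19.85
position: [0.573, 0.2238, 0.1847]
ee_rot: [[-0.978, -0.211, -0.0], [-0.211, 0.978, -0.0], [0.001, -0.0, -1.0]]
ft_force: [1.0, 3.1, -2.2]
width: 0.015
grip_force: 58.9
```

step_arm:
  delta_pos:
    - [-0.01,0.03,0.1]
    - [0,0,0.1]
    - [0,0,0.1]
    - [0,0,0.1]
    - [0,0,0]
  twist: [0,0,0,0,0]
  claw: [1,1,1,1,1]

```text
time_s: 20.35
position: [0.573, 0.224, 0.1807]
ee_rot: [[-0.978, -0.211, -0.001], [-0.211, 0.978, -0.0], [0.001, -0.0, -1.0]]
ft_force: [1.4, 2.0, -1.5]
width: 0.0149
grip_force: 58.7
```

step_arm:
  delta_pos:
    - [-0.02,0.02,0.1]
    - [0,0,0.1]
    - [0,0,0.1]
    - [0,0,0]
  twist: [0,0,0,0]
  claw: [1,1,1,1]

```text
time_s: 20.75
position: [0.5731, 0.2242, 0.1777]
ee_rot: [[-0.978, -0.211, -0.001], [-0.211, 0.978, -0.001], [0.001, -0.0, -1.0]]
ft_force: [0.9, -0.1, -2.9]
width: 0.0149
grip_force: 58.7
```

step_arm:
  delta_pos:
    - [0,0,0.1]
    - [0,0,0]
  twist: [0,0]
  claw: [1,1]

```text
time_s: 20.95
position: [0.5732, 0.2243, 0.1768]
ee_rot: [[-0.978, -0.211, -0.001], [-0.211, 0.978, -0.0], [0.001, -0.0, -1.0]]
ft_force: [-0.3, -0.6, -2.9]
width: 0.0151
grip_force: 58.8
```

step_arm:
  delta_pos:
    - [0,0,0.05]
    - [0,0,0]
  twist: [0,0]
  claw: [1,1]

```text
time_s: 21.15
position: [0.5732, 0.2244, 0.1767]
ee_rot: [[-0.978, -0.211, -0.0], [-0.211, 0.978, -0.0], [0.0, -0.0, -1.0]]
ft_force: [0.1, 0.7, 0.4]
width: 0.0151
grip_force: 59.1
```

step_arm:
  delta_pos:
    - [0,0,0.04]
    - [0,0,0]
    - [0,0,0]
    - [0,0,0]
    - [0,0,0]
    - [0,0,0]
  twist: [0,2,2,2,2,0]
  claw: [1,1,1,1,1,1]

```text
time_s: 21.75
position: [0.5735, 0.2245, 0.1767]
ee_rot: [[-0.997, -0.073, 0.0], [-0.073, 0.997, -0.0], [-0.0, -0.0, -1.0]]
ft_force: [-1.7, -1.4, 3.2]
width: 0.0151
grip_force: 59.7
```

```bash
python3 -c "
from h import *
go([.5732,.2244,.1766])"
```

```text
t 21.75 pos [0.5735 0.2245 0.1767] yawy 94.18 tilt [ 0.0005 -0.0004] q [-10.   27.6 -18.5  97.1  10.1  56.9  62.1]
tool delta cm [ 0.03 -0.01  0.01] twist None F [-1.68 -1.38  3.15] M [-0.396  0.4    0.186] w 0.015116891177914423 59.68510866165161
```

step_arm:
  delta_pos:
    - [0,0,0]
    - [0,0,0]
    - [0,0,0]
    - [0,0,0]
    - [0,0,0]
  twist: [2,2,2,2,0]
  claw: [1,1,1,1,1]

```text
time_s: 22.25
position: [0.5735, 0.2246, 0.1766]
ee_rot: [[-0.998, 0.066, 0.0], [0.066, 0.998, -0.0], [-0.001, -0.0, -1.0]]
ft_force: [-1.5, -1.0, 3.8]
width: 0.0152
grip_force: 59.8
```

```bash
python3 -c "
from h import *
go([.5732,.2244,.1766])"
```

```text
t 22.25 pos [0.5735 0.2246 0.1766] yawy 86.22 tilt [ 0.0005 -0.0001] q [-11.3  27.4 -16.8  97.1   9.2  56.8  54.9]
tool delta cm [ 0.03 -0.03  0.  ] twist None F [-1.51 -1.01  3.85] M [-0.382  0.397  0.148] w 0.015178412992472634 59.802950620651245
```

step_arm:
  delta_pos:
    - [0,-0.02,0]
    - [0,0,0]
    - [0,0,0]
    - [0,0,0]
    - [0,0,0]
    - [0,0,0]
  twist: [2,2,2,2,2,0]
  claw: [1,1,1,1,1,1]

```text
time_s: 22.85
position: [0.5736, 0.2247, 0.1767]
ee_rot: [[-0.971, 0.238, 0.001], [0.238, 0.971, 0.0], [-0.001, 0.001, -1.0]]
ft_force: [-0.7, -1.1, 4.0]
width: 0.015
grip_force: 59.8
```

step_arm:
  delta_pos:
    - [0,0,0]
    - [0,0,0]
    - [0,0,0]
    - [0,0,0]
    - [0,0,0]
    - [0,0,0]
  twist: [2,2,2,2,2,0]
  claw: [1,1,1,1,1,1]

```text
time_s: 23.45
position: [0.5737, 0.2247, 0.1767]
ee_rot: [[-0.915, 0.403, 0.001], [0.403, 0.915, 0.0], [-0.001, 0.001, -1.0]]
ft_force: [-1.2, -0.2, 5.5]
width: 0.0152
grip_force: 59.9
```

```bash
python3 -c "
from h import *
go([.5735,.2246,.1766])"
```

```text
t 23.45 pos [0.5737 0.2247 0.1767] yawy 66.26 tilt [0.001  0.0005] q [-14.4  27.  -12.5  97.2   6.8  56.4  36.9]
tool delta cm [ 0.01 -0.02  0.01] twist None F [-1.19 -0.21  5.49] M [-0.155  0.217  0.152] w 0.015202837825563708 59.87730860710144
```

```bash
cat >> h.py <<'E'
def M(n=4):
    m=[];y=[]
    for i in range(n):
        camera('top');o=sensors.observe();R=o['ee_rot'];m.append(np.r_[o['torque'],o['ft_force']]);y.append(np.degrees(np.arctan2(R[1][1],R[0][1])))
    m=np.array(m)
    print('t',round(o['time_s'],2),'M,F',np.round(m.mean(0),2),'sd Mz',m[:,2].std().round(3),'yaw',np.round(np.mean(y),3),'z',np.round(o['position'][2],4))
E
python3 -c "
from h import *
M(6)"
```

```text
t 23.75 M,F [-0.15  0.22  0.15 -0.84 -0.83  5.22] sd Mz 0.023 yaw 66.295 z 0.1767
```

step_arm:
  delta_pos:
    - [0,0,0]
    - [0,0,0]
  twist: [-0.3,0]
  claw: [1,1]

```text
time_s: 23.95
position: [0.5738, 0.2248, 0.1767]
ee_rot: [[-0.918, 0.397, 0.001], [0.397, 0.918, 0.001], [-0.001, 0.001, -1.0]]
ft_force: [-0.4, -0.9, 5.8]
width: 0.0149
grip_force: 59.9
```

```bash
python3 -c "
from h import *
M(6)"
```

```text
t 24.25 M,F [-0.14  0.24  0.06 -0.99 -0.74  5.43] sd Mz 0.032 yaw 66.578 z 0.1767
```

step_arm:
  delta_pos:
    - [0,0,0]
    - [0,0,0]
  twist: [-0.7,0]
  claw: [1,1]

```text
time_s: 24.45
position: [0.5737, 0.2247, 0.1767]
ee_rot: [[-0.922, 0.386, 0.001], [0.386, 0.922, 0.001], [-0.0, 0.001, -1.0]]
ft_force: [-1.6, -0.6, 5.3]
width: 0.015
grip_force: 59.9
```

```bash
python3 -c "
from h import *
M(6)"
```

```text
t 24.75 M,F [-0.13  0.23 -0.02 -0.82 -0.89  5.16] sd Mz 0.04 yaw 67.266 z 0.1767
```

step_arm:
  delta_pos:
    - [0,0,0]
    - [0,0,0]
    - [0,0,0]
    - [0,0,0]
    - [0,0,0]
    - [0,0,0]
  twist: [1.2,1.2,1.2,1.2,1.2,0]
  claw: [1,1,1,1,1,1]

```text
time_s: 25.35
position: [0.5738, 0.2248, 0.1767]
ee_rot: [[-0.877, 0.481, 0.001], [0.481, 0.877, 0.001], [-0.001, 0.001, -1.0]]
ft_force: [0.4, -0.9, 5.6]
width: 0.0151
grip_force: 59.9
```

```bash
python3 -c "
from h import *
M(4)"
```

```text
t 25.55 M,F [-0.16  0.17  0.2  -0.34 -0.46  5.04] sd Mz 0.019 yaw 61.301 z 0.1767
```

step_arm:
  delta_pos:
    - [0,0,0]
    - [0,0,0]
    - [0,0,0]
    - [0,0,0]
  twist: [0.7,0.7,0.6,0]
  claw: [1,1,1,1]

```text
time_s: 25.95
position: [0.5738, 0.2248, 0.1767]
ee_rot: [[-0.86, 0.511, 0.001], [0.511, 0.86, 0.001], [-0.001, 0.001, -1.0]]
ft_force: [-0.9, -0.6, 5.6]
width: 0.0151
grip_force: 59.9
```

```bash
python3 -c "
from h import *
M(3)"
```

```text
t 26.1 M,F [-0.13  0.17  0.24 -0.81 -1.05  5.5 ] sd Mz 0.005 yaw 59.308 z 0.1766
```

step_arm:
  delta_pos:
    - [0,0,0]
    - [0,0,0]
    - [0,0,0]
  twist: [0.7,0.8,0]
  claw: [1,1,1]

```text
time_s: 26.4
position: [0.5738, 0.2248, 0.1767]
ee_rot: [[-0.846, 0.533, 0.001], [0.533, 0.846, 0.001], [-0.001, 0.001, -1.0]]
ft_force: [-0.3, -1.1, 5.1]
width: 0.0153
grip_force: 59.9
```

```bash
python3 -c "
from h import *
M(3)"
```

```text
t 26.55 M,F [-0.14  0.12  0.22 -0.65 -0.26  4.81] sd Mz 0.024 yaw 57.805 z 0.1767
```

step_arm:
  delta_pos:
    - [0,0,0]
    - [0,0,0]
    - [0,0,0]
  twist: [0.9,0.9,0]
  claw: [1,1,1]

```text
time_s: 26.85
position: [0.5738, 0.2248, 0.1766]
ee_rot: [[-0.829, 0.559, 0.001], [0.559, 0.829, 0.001], [-0.001, 0.001, -1.0]]
ft_force: [-0.9, -0.8, 5.6]
width: 0.0149
grip_force: 59.9
```

```bash
python3 -c "
from h import *
M(3)"
```

```text
t 27.0 M,F [-0.1   0.13  0.22 -0.03 -0.62  5.1 ] sd Mz 0.008 yaw 56.001 z 0.1767
```

step_arm:
  delta_pos:
    - [0,0,0]
    - [0,0,0]
    - [0,0,0]
  twist: [0.9,0.9,0]
  claw: [1,1,1]

```text
time_s: 27.3
position: [0.5739, 0.2248, 0.1767]
ee_rot: [[-0.811, 0.585, 0.001], [0.585, 0.811, 0.001], [-0.001, 0.001, -1.0]]
ft_force: [-0.2, 0.5, 5.2]
width: 0.015
grip_force: 59.9
```

```bash
python3 -c "
from h import *
M(3)"
```

```text
t 27.45 M,F [-0.1   0.12  0.21 -0.3  -0.14  5.38] sd Mz 0.021 yaw 54.202 z 0.1767
```

step_arm:
  delta_pos:
    - [0,0,0]
    - [0,0,0]
    - [0,0,0]
  twist: [0.9,0.9,0]
  claw: [1,1,1]

```text
time_s: 27.75
position: [0.5739, 0.2248, 0.1766]
ee_rot: [[-0.792, 0.61, 0.001], [0.61, 0.792, 0.001], [-0.001, 0.001, -1.0]]
ft_force: [-0.8, -0.4, 5.3]
width: 0.015
grip_force: 59.9
```

```bash
python3 -c "
from h import *
M(3)"
```

```text
t 27.9 M,F [-0.08  0.05  0.26 -0.78 -0.21  5.09] sd Mz 0.014 yaw 52.398 z 0.1767
```

step_arm:
  delta_pos:
    - [0,0,0]
    - [0,0,0]
    - [0,0,0]
  twist: [0.8,0.8,0]
  claw: [1,1,1]

```text
time_s: 28.2
position: [0.5739, 0.2248, 0.1767]
ee_rot: [[-0.775, 0.632, 0.001], [0.632, 0.775, 0.001], [-0.001, 0.001, -1.0]]
ft_force: [-1.0, -0.7, 6.0]
width: 0.015
grip_force: 59.9
```

```bash
python3 -c "
from h import *
M(3)"
```

```text
t 28.35 M,F [-0.1   0.05  0.22 -0.11 -0.38  4.96] sd Mz 0.034 yaw 50.798 z 0.1767
```

step_arm:
  delta_pos:
    - [0,0,0]
    - [0,0,0]
    - [0,0,0]
  twist: [0.9,0.9,0]
  claw: [1,1,1]

```text
time_s: 28.65
position: [0.574, 0.2249, 0.1767]
ee_rot: [[-0.755, 0.656, 0.001], [0.656, 0.755, 0.001], [-0.001, 0.002, -1.0]]
ft_force: [-0.5, 0.6, 3.6]
width: 0.0149
grip_force: 59.9
```

```bash
python3 -c "
from h import *
M(3)"
```

```text
t 28.8 M,F [-0.11 -0.03  0.29  0.49 -0.6   5.24] sd Mz 0.027 yaw 49.001 z 0.1767
```

step_arm:
  delta_pos:
    - [0,0,0]
    - [0,0,0]
    - [0,0,0]
  twist: [0.7,0.6,0]
  claw: [1,1,1]

```text
time_s: 29.1
position: [0.5739, 0.2248, 0.1766]
ee_rot: [[-0.74, 0.673, 0.002], [0.673, 0.74, 0.0], [-0.001, 0.001, -1.0]]
ft_force: [-0.4, -1.2, 5.5]
width: 0.015
grip_force: 60.1
```

```bash
python3 -c "
from h import *
M(3)"
```

```text
t 29.25 M,F [-0.13 -0.01  0.54  0.42 -0.17  5.35] sd Mz 0.026 yaw 47.743 z 0.1767
```

step_arm:
  delta_pos:
    - [0,0,0]
    - [0,0,0]
    - [0,0,0]
    - [0,0,0]
    - [0,0,0]
    - [0,0,0]
    - [0,0,0]
    - [0,0,0]
  twist: [0,0,0,0,0,0,0,0]
  claw: [2,3,4,5,6,7,7,7]

```text
time_s: 30.05
position: [0.5734, 0.2244, 0.1762]
ee_rot: [[-0.738, 0.675, 0.0], [0.675, 0.738, 0.0], [-0.0, 0.0, -1.0]]
ft_force: [0.6, -0.3, -0.6]
width: 0.0702
grip_force: 0.0
```

```bash
python3 -c "
from h import *
M(2);go([.5739,.2248,.32])
c=camera('scene');save(c,'r1.png',(350,100,430,200),6)"
```

```text
t 30.15 M,F [-0.02  0.   -0.01 -0.05  0.42  0.09] sd Mz 0.002 yaw 47.573 z 0.1762
t 30.15 pos [0.5733 0.2245 0.1762] yawy 47.58 tilt [0.     0.0001] q [-17.4  26.8  -8.5  97.4   4.6  56.2  20. ]
tool delta cm [ -0.02   0.06 -14.38] twist None F [-0.1   0.35 -0.4 ] M [-0.021 -0.021 -0.012] w 0.07024088960411987 0.0
```

View pics/r1.png

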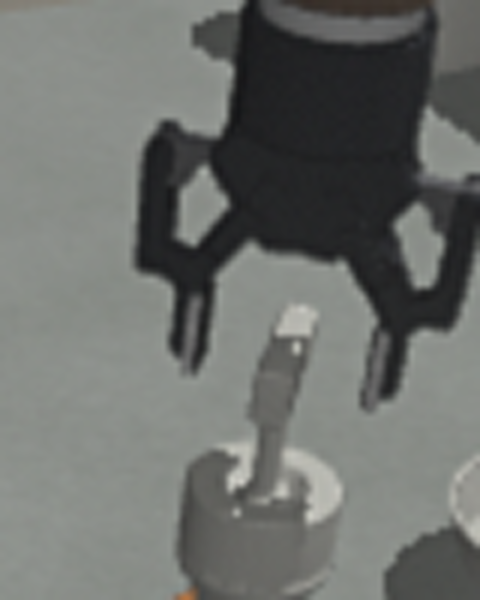

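The fingers are clear on both sides (crop x≈190 and 385). The key stands upright in the mill (bar about (285,360), shaft entering at (265,490)). Retreat straight up.

step_arm:
  delta_pos:
    - [0,0,-0.5]
    - [0,0,-1]
    - [0,0,-2]
    - [0,0,-3]
    - [0,0,-3]
    - [0,0,-3]
    - [0,0,-1]
    - [0,0,0]
    - [0,0,0]
    - [0,0,0]
  twist: [0,0,0,0,0,0,0,0,0,0]
  claw: [7,7,7,7,7,7,7,7,7,7]

```text
time_s: 31.2
position: [0.5724, 0.224, 0.3094]
ee_rot: [[-0.738, 0.675, -0.003], [0.675, 0.738, -0.001], [0.001, -0.003, -1.0]]
ft_force: [0.4, -0.1, -0.6]
width: 0.0698
grip_force: 0.0
```

```bash
python3 -c "
from h import *
M(2)
c=camera('scene');save(c,'f1.png',(340,100,440,200),6)
for z in(.207,.181):print(proj(c,np.array([.5735,.2245,z])))"
```

```text
t 31.3 M,F [-0.   -0.03 -0.01  0.24 -0.53  0.04] sd Mz 0.019 yaw 47.574 z 0.3095
[397.61922143 155.71970294]
[396.18510914 164.54312206]
```

View pics/f1.png

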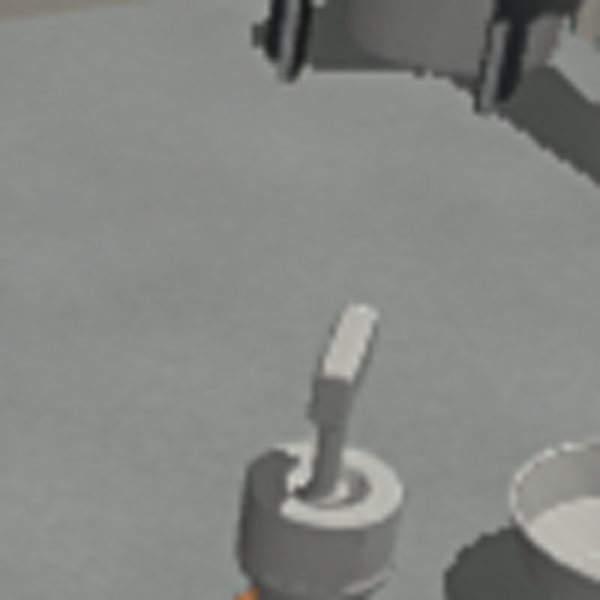

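The bar's top centre is at crop (348,343), which is pixel (397.5,156.7). A fully seated key predicts (397.6,155.7), so the key is home and upright.

```bash
python3 -c "
from plant import bot
print(bot.hand_in())"
```

```text
the job is handed in; nothing more can be done
None
```

The job is handed in: the key stands upright and fully home in the lock screw, which I turned clockwise to its stop at about 0.54 N m (pressing with roughly 8 N at most during the search), and the gripper is clear; I did not check the other kitchen things in a final picture.

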